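# Check the travel of a heater-case air flap and leave it shut

## Robot

A 6-joint arm with a two-finger parallel gripper is mounted at the origin on a cart in front of the work surface, level with it; the furniture and walls round the work are solid. World frame = base frame: x ahead of the robot, y to its left, z up, the work surface at z = 0. Lengths are in m, angles in rad, forces in N, time in s.
With the tool pointing down it reaches from about 0.275 to 0.825 m from the base axis. Payload 4.9 kg.
Tool frame: the origin (TCP) lies at the very end of the fingers, on their centre line; the grasp point (between the pads) lies 19 mm behind it; z points along the fingers, y is the direction in which the jaws open and shut (so a half turn about z gives the same grasp; the last joint's range is limited). The gripper opens to 85 mm and grips with 20 to 120 N. Pads are 22 mm wide; open, the fingers measure 114 mm over their backs; the gripper's body (76 mm by 85 mm) begins 54 mm behind the grasp point. The pads swing forward as they close: fully open they stand 13 mm farther back than shut.
Start: joints at [-1.278, 0.326, -0.193, 1.052, 0, 1.437], TCP at [0.228, -0.501, 0.231] pointing down, gripper open.
Joint ranges: [-2.65, 2.65], [-0.97, 1.79], [-1.3, 1.35], [-1.93, 2.1], [-1.47, 1.37], [-3.14, 3.14]. Speed limits (rad/s): [2.57, 2.57, 3.14, 3.14, 3.14, 3.14].

## Interface

Orientations are given as a rotation vector (axis times angle).
In Python, from plant import ctrl gives the robot as it stands.
- The arm moves only by the shell command python3 -m handwheel 'ROWS' [OPENING] [FORCE]. ROWS is JSON, a list of rows, each an object with "xyz": the shift along the tool's x, y, z in m, a list of three; "rotation": the turn, a rotation vector about the tool's x, y, z in degrees, a list of three. A call has 1 to 12 rows; each row shifts and turns the commanded pose from where the row before left it, along the tool's axes as they then stand; what a row does not reach is not made up. A row lasts 1/8 s, in which the tool goes at most 62.5 mm and 10.7 degrees, less where a joint would pass 70% of its speed; a pose out of reach is approached as far as the arm can. A call is refused whole if a number of a shift passes 0.0625 or a number of a turn 10.7, either way. A call with a gripper value outside its range is refused whole. OPENING is the gripper command: -1 is shut, 1 is fully open, values between are in proportion, set as the call begins (- or left out, the last holds). The fingers move at their own pace and stop on an object; FORCE is the grip in N (left out, the last holds). Time passes only in rows, so rows that do not move let the fingers close. It gives the time, the measured TCP pose, the force and the opening at its end, in the units of the state.
- ctrl.state(): the state, without advancing time (a new reading comes with each control period).
- ctrl.camera(name): name is "side" or "top"; returns a dict with "color" (420x560x3 uint8, red, green, blue), "range_z" (420x560 float32, m along the optical axis (not along the pixel's ray), 0 where there is no reading), "fx", "fy", "cx", "cy" (pixels), "extrinsics" (4x4, takes a point from camera to world coordinates). Camera axes: x right, y up, looking along -z (the intrinsics and any distortion apply to the point x, -y, -z); pixel columns grow to the right and rows downward; lengths in m; the calibration is good to about 2 mm. A picture is of the moment at which its call begins.
- ctrl.finish_job(): hands the job in, once; it reports no verdict.
The state is a dict: "t": time; "joint_positions": joint angles; "joint_velocities": joint speeds; "joint_efforts": joint torques, N m; "ee_pos": TCP position; "tool_rot": TCP orientation; "ft_force": force on the tool from outside, world axes, zero at the start; "ft_torque": the same for the moment, N m; "width": finger opening in m.
Only numpy, scipy, OpenCV 4.12 (cv2) and the standard library are available. Lean on these libraries where they do the work, as an engineer would, in place of code of your own. Each camera call takes 0.05 s, during which the arm holds its last target.

## Task

The right-hand air flap of the black heater case has just been freed on its rod and stands part-way open. Check its whole travel with your fingertips before the case goes back into the car: push it up and over until it rests against its open stop, then push it back down until it is fully shut. Be gentle: the case is light and must stay where it lies, so do not shove or lift it, do not pinch the flap or slam it shut, and leave the tools and parts round it alone.

Things in the scene. Friction and masses are not known exactly. Their poses are not given: they have to be found in the camera images.
- heater_case: Black moulded heater case, 341 x 439 x 101 mm (its x, y, z), 1.35 kg, loose in the tray's rear left pocket. Origin under its centre, on the tray; z up; its -x end faces the robot within 0.05 rad; the right-hand flap is on its -y side. Its walls' tops are 82 mm above the origin; the right-hand wall's outer face is at y = -214 mm. The left flap leans as it stands and does not move.
- flap_hinge (a point): Near (robot-side) end of the right-hand flap's hinge line, fixed at (-74, -139, 87) mm of the case's frame, with its axes. The line runs 202 mm from here along +x. Shut, the flap reaches from the line to the right (-y); it swings up and over to the left (+y). Beside the line's first 60 mm only the flap stands over 15 mm above it; the tall blower motor is right of its far half.
- flap_edge (a point): Middle of the right-hand flap's free edge; moves with the flap. The flap is a flat panel 202 mm long (case x), 2 mm thick, free edge 62 mm from the hinge line; its mid-plane is 3 mm above the hinge axis when shut, 3 mm left of it when upright. Axes as the case's when shut; z is the normal of the upper face. Below the shut flap's edge stands the right-hand case wall, top 5 mm below the hinge line.
- heater_case_flap_right (a joint): Angle of the right-hand flap in rad: 0 fully shut (level), 1.57 upright, 1.745 against the open stop (leaning 10 degrees past upright, to the left). It starts between 0.8 and 1.35. Light friction (about 0.05 N m, 1 to 2 N at the free edge) holds it wherever it is left; it does not fall or spring. Pushing on against the stop with more than about 6 N slides the case.
- pump_pliers: Pump pliers with teal grips, 292 x 60 x 14 mm, loose on the tray just to the right of the case, lying away from the robot. Origin under their centre. To be left alone.
- heater_tap: Grey and rusty heater water tap, 85 x 103 x 41 mm, loose in the middle front pocket. Origin under its centre. To be left alone.
- zinc_bracket: Yellow zinc-plated bracket, 63 x 43 x 36 mm, loose in the left front pocket. Origin under its centre. To be left alone.

How it is judged:
On the way, in this order (a step that is already met when the one before it is completed fails the run):
1. the flap is pushed over to its open stop (within about 4 degrees) (value of joint heater_case_flap_right above 1.67 rad), for 0.2 s.
2. the flap is pushed back fully shut (within about 3.5 degrees, 4 mm at its edge) (value of joint heater_case_flap_right below 0.06 rad), for 0.2 s.
At the end, for the whole second after the job is handed in: the right-hand flap is shut to within 0.06 rad, and the case lies flat and still within 8 mm of where it was (value of joint heater_case_flap_right below 0.06 rad and distance of heater_case from where it was at the start of the episode below 0.008 m and linear speed of heater_case below 0.01 m/s and angle between heater_case's own z axis and vertical below 0.04 rad); the robot touches nothing.
It fails at once if the flap is slammed shut (faster than 3 rad/s, about 0.19 m/s at its edge, near its seat) (value of joint heater_case_flap_right below 0.25 rad and velocity of joint heater_case_flap_right below -3 rad/s).
It fails at once if the flap is pinched between the fingers (contact force between the fingers and heater_case above 0.5 N and z of the grasp point in the frame of flap_edge between -0.004 and 0.004 m and y of the grasp point in the frame of flap_edge between -0.006 and 0.06 m and x of the grasp point in the frame of flap_edge between -0.107 and 0.107 m).
It fails at once if the flap or the case is pressed with more than 35 N (contact force between any of the fingers, the arm and heater_case above 35 N).
It fails at once if the case is shoved, lifted or tipped (8 mm or 0.06 rad) (distance of heater_case from where it was at the start of the episode above 0.008 m or angle between heater_case's own z axis and vertical above 0.06 rad).
It fails at once if the pump pliers, the heater tap or the bracket are moved by more than 20 mm (distance of any of pump_pliers, heater_tap, zinc_bracket from where it was at the start of the episode above 0.02 m).
It also fails if it takes over 53 s, if anything falls off the work surface, if the arm or the gripper's body presses on something with over 40 N, if the wrist force passes 120 N, or if a joint passes its speed limit or range.

## Working session

There is one attempt and no reset: what is moved stays moved. The work goes in short steps, Python scripts to look and compute and a shell command to move; the robot and the scene stay as the last step left them, time stands still between calls to the robot, and variables do not carry over. Pictures are saved under pics/ and viewed, and the job is handed in when it is done.

```bash
ls; mkdir -p pics
cat > h.py <<'E'
import numpy as np,cv2
from plant import ctrl
def snap(n,f):
    d=ctrl.camera(n); cv2.imwrite(f'pics/{f}.png',d['color'][:,:,::-1]); np.savez(f'pics/{f}.npz',**d); return d
def pts(d):
    z=d['range_z'].astype(float);v,u=np.mgrid[:z.shape[0],:z.shape[1]]
    P=np.stack([(u-d['cx'])/d['fx']*z,-(v-d['cy'])/d['fy']*z,-z],-1)
    E=d['extrinsics'];W=P@E[:3,:3].T+E[:3,3];W[z==0]=np.nan;return W
E
python3 - <<'E'
from h import *
for n in('top','side'):
    d=snap(n,n+'0');print({k:(v if np.size(v)<20 else v.shape) for k,v in d.items()})
print(ctrl.state())
E
```

```text
pics
{'color': (420, 560, 3), 'range_z': (420, 560), 'fx': 517.2340002537501, 'fy': 517.2340002537501, 'cx': 276.3174216669528, 'cy': 208.92857428965488, 'extrinsics': array([[-0.02394083,  0.99283657, -0.11705715,  0.49876488],
       [-0.99966528, -0.02262649,  0.01254439,  0.01209732],
       [ 0.00980594,  0.11731829,  0.99304595,  1.03044949],
       [ 0.        ,  0.        ,  0.        ,  1.        ]])}
{'color': (420, 560, 3), 'range_z': (420, 560), 'fx': 469.4012690739561, 'fy': 469.4012690739561, 'cx': 278.4737026162351, 'cy': 201.70037861464007, 'extrinsics': array([[-0.99264092,  0.04977431, -0.11039259,  0.48247383],
       [-0.12090239, -0.45876194,  0.88029546,  0.87415558],
       [-0.00682782,  0.88716402,  0.46140371,  0.55282859],
       [ 0.        ,  0.        ,  0.        ,  1.        ]])}
{'t': 0.1, 'joint_positions': array([-1.27822014e+00,  3.26880719e-01, -1.93468799e-01,  1.05201107e+00,
       -9.16664945e-06,  1.43663192e+00]), 'joint_velocities': array([ 0.00058683, -0.00084768,  0.00287254, -0.00012346, -0.00021906,
       -0.00038724]), 'joint_efforts': array([ 7.19150976e-04, -4.44239295e+01,  2.63037997e+01,  7.89252488e-03,
       -6.77497201e-05,  8.05605055e-06]), 'ee_pos': array([ 0.2275231, -0.5001634,  0.2305799]), 'tool_rot': array([-3.06882680e+00, -6.64917813e-01,  2.08665970e-04]), 'ft_force': array([ 0.24920088,  0.78918479, -0.72628409]), 'ft_torque': array([ 0.02076484, -0.02918462,  0.01449626]), 'width': 0.08524625288374123}
```

View pics/top0.png

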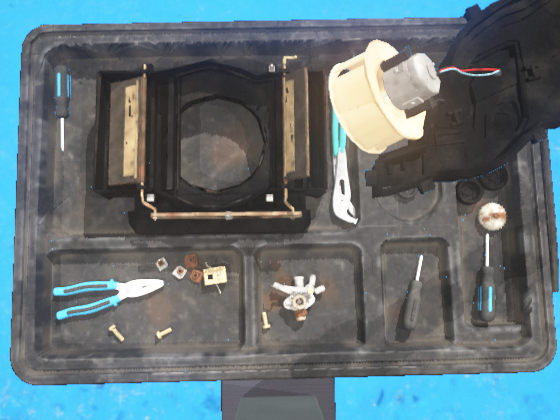

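View pics/side0.png

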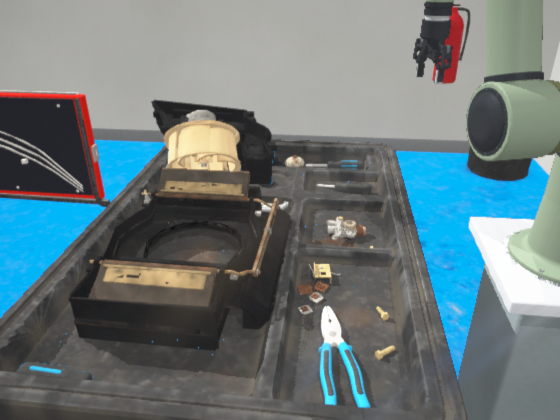

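Top view: the case spans columns 95–330 and rows 60–235. The right flap is the tan strip at columns 283–310, rows 70–180, and the blower is to its right at columns 330–440. In the side view the same flap shows at columns 160–250, rows 168–195. Next I'll measure it.

```bash
python3 - <<'E'
from h import *
np.set_printoptions(precision=3,suppress=True,linewidth=220)
d=dict(np.load('pics/top0.npz'));W=pts(d)
for r in (80,100,125,150,165,172,180,190):
    print(r,'\n',W[r,276:334:3].T)
# tan mask
hsv=cv2.cvtColor(d['color'],cv2.COLOR_RGB2HSV)
m=cv2.inRange(hsv,(10,50,90),(30,200,255))
for c0,c1 in((276,325),(100,145)):
    mm=np.zeros_like(m);mm[65:188,c0:c1]=m[65:188,c0:c1]
    P=W[mm>0];P=P[np.isfinite(P).all(1)&(P[:,2]>.06)];print(len(P),P.min(0),P.max(0))
    c=np.median(P,0);q=P[np.linalg.norm(P-c,axis=1)<.15];u,s,vt=np.linalg.svd(q-q.mean(0),full_matrices=False);print(q.mean(0),s/np.sqrt(len(q)),vt)
s=dict(np.load('pics/side0.npz'));V=pts(s)
print('side')
for r in range(160,206,3): print(r,*[V[r,c] for c in(170,190,215,235,245)])
E
python3 - <<'E'
import cv2
a=cv2.imread('pics/top0.png')[50:250,80:380];b=cv2.imread('pics/side0.png')[150:290,70:300]
cv2.imwrite('pics/topz.png',cv2.resize(a,(800,533)));cv2.imwrite('pics/sidez.png',cv2.resize(b,(800,487)))
E
```

```text
80 
 [[ 0.864  0.863  0.854  0.851  0.848  0.845  0.844  0.841  0.838  0.837  0.836  0.865  0.868  0.87   0.871  0.861  0.856  0.886  0.83   0.831]
 [-0.005 -0.011 -0.016 -0.022 -0.027 -0.032 -0.038 -0.043 -0.048 -0.053 -0.058 -0.07  -0.077 -0.083 -0.089 -0.092 -0.097 -0.112 -0.099 -0.105]
 [ 0.066  0.066  0.09   0.099  0.106  0.114  0.116  0.125  0.131  0.133  0.137  0.058  0.05   0.044  0.042  0.067  0.081  0.001  0.149  0.147]]
100 
 [[ 0.823  0.823  0.816  0.811  0.809  0.808  0.805  0.804  0.802  0.8    0.798  0.835  0.828  0.828  0.833  0.823  0.814  0.843    nan  0.788]
 [-0.005 -0.01  -0.015 -0.021 -0.026 -0.031 -0.036 -0.042 -0.047 -0.052 -0.057 -0.071 -0.075 -0.081 -0.089 -0.092 -0.095 -0.11     nan -0.101]
 [ 0.067  0.067  0.089  0.101  0.107  0.111  0.118  0.121  0.126  0.133  0.138  0.028  0.048  0.049  0.033  0.063  0.088  0.002    nan  0.165]]
125 
 [[ 0.775  0.774  0.784  0.763  0.762  0.76   0.759  0.757  0.755  0.754  0.753  0.783  0.78   0.778  0.783  0.775  0.767  0.791  0.791  0.787]
 [-0.003 -0.009 -0.016 -0.019 -0.025 -0.03  -0.035 -0.04  -0.045 -0.05  -0.055 -
[... 3920 characters left out ...]
0.016  0.102] [ 0.789 -0.018  0.103] [ 0.733 -0.019  0.105] [ 0.689 -0.019  0.108] [ 0.667 -0.021  0.108]
193 [ 0.834 -0.015  0.095] [ 0.789 -0.014  0.098] [ 0.732 -0.014  0.101] [ 0.689 -0.017  0.101] [ 0.667 -0.017  0.103]
196 [ 0.834 -0.013  0.089] [ 0.79  -0.016  0.089] [ 0.733 -0.012  0.094] [ 0.689 -0.015  0.095] [ 0.666 -0.012  0.098]
199 [ 0.859 -0.073  0.049] [ 0.815 -0.087  0.044] [ 0.734 -0.015  0.086] [ 0.689 -0.013  0.089] [ 0.666 -0.012  0.091]
202 [ 0.852 -0.054  0.052] [ 0.804 -0.053  0.055] [ 0.745 -0.052  0.058] [ 0.704 -0.077  0.048] [ 0.681 -0.081  0.047]
205 [ 0.836 -0.011  0.067] [ 0.805 -0.052  0.047] [ 0.744 -0.049  0.053] [ 0.698 -0.05   0.054] [ 0.675 -0.051  0.055]
```

View pics/topz.png

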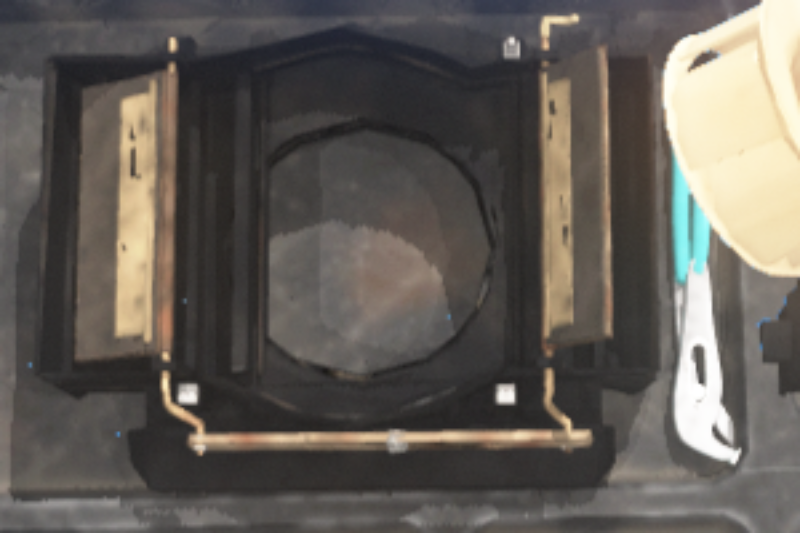

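View pics/sidez.png

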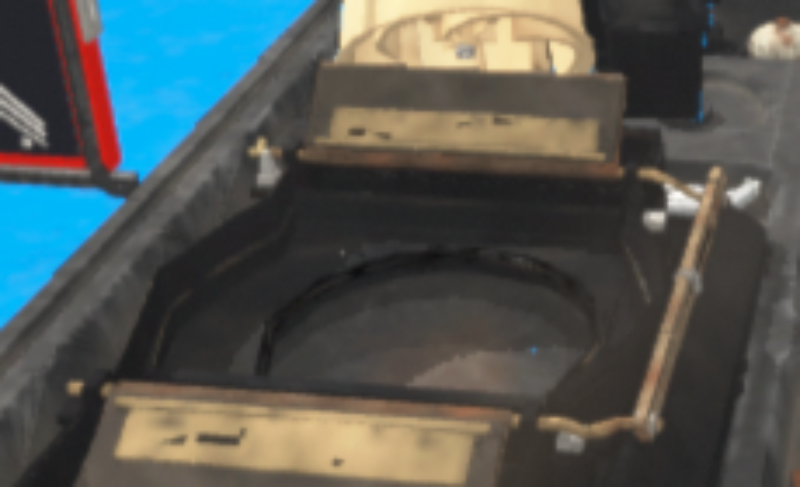

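The flap reads about 48° open and the hinge is near x 0.66–0.86, y ≈ -0.015. I'll refine that, including yaw, near end and the blower's height.

Run:
```python
from h import *
np.set_printoptions(precision=4,suppress=True,linewidth=220)
d=dict(np.load('pics/top0.npz'));W=pts(d);s=dict(np.load('pics/side0.npz'));V=pts(s)
for nm,A,rs,cs in(('top',W,slice(80,172),slice(284,305)),('side',V,slice(174,191),slice(170,246))):
    P=A[rs,cs].reshape(-1,3);P=P[np.isfinite(P).all(1)&(P[:,2]>.1)]
    for _ in range(3):
        c=P.mean(0);vt=np.linalg.svd(P-c,full_matrices=False)[2];n=vt[2]*np.sign(vt[2][2]);r=(P-c)@n;P=P[abs(r)<.004]
    th=np.arctan2(np.hypot(n[0],n[1]),n[2]);yaw=np.arctan2(-n[0],n[1])
    # hinge y at x=.69: point on plane, with face offset 4mm above axis at z .087
    z=.087; y=c[1]+(.004-n[2]*(z-c[2])-n[0]*(.69-c[0]))/n[1]-0 ; y=c[1]-(.004+n[2]*(z-c[2])+n[0]*(.69-c[0]))/n[1]
    print(nm,len(P),'theta',th,'yaw',yaw,'hinge y at .69',y,'rms',r.std())
F=np.concatenate([W.reshape(-1,3),V.reshape(-1,3)]);F=F[np.isfinite(F).all(1)]
for x0 in np.arange(.6,.9,.03):
    for y0,y1 in((-.3,-.2),(-.2,-.15),(-.15,-.1),(-.1,-.06),(-.06,0),(0,.1)):
        m=(abs(F[:,0]-x0-.015)<.015)&(F[:,1]>y0)&(F[:,1]<y1);print(f'{x0:.2f} [{y0},{y1}] {F[m,2].max() if m.any() else np.nan:.3f}',end=' | ')
    print()
m=(F[:,1]>-.06)&(F[:,1]<-.03)&(F[:,2]>.115)&(F[:,2]<.15);print('flap x ext',np.percentile(F[m,0],[0,1,99,100]),'ztop',np.percentile(F[m,2],[95,99]))
m=(F[:,0]>.66)&(F[:,0]<.72)&(F[:,1]<-.08)&(F[:,1]>-.11)&(abs(F[:,2]-.081)<.005);print('wall y',np.percentile(F[m,1],[1,5,50,95]))
m=(F[:,0]>.66)&(F[:,0]<.72)&(F[:,1]>.26)&(F[:,1]<.36)&(F[:,2]>.07);print('leftwall y',np.percentile(F[m,1],[50,95,99,100]))
```

```text
top 1863 theta 0.794894376003737 yaw -0.017324853796797705 hinge y at .69 -0.009619062606787496 rms 0.001258804693635757
side 1259 theta 0.7764381239005419 yaw -0.018792977206675106 hinge y at .69 -0.006286098261143715 rms 0.0016210865245312922
0.60 [-0.3,-0.2] 0.126 | 0.60 [-0.2,-0.15] 0.129 | 0.60 [-0.15,-0.1] 0.020 | 0.60 [-0.1,-0.06] 0.054 | 0.60 [-0.06,0] 0.089 | 0.60 [0,0.1] 0.090 | 
0.63 [-0.3,-0.2] 0.132 | 0.63 [-0.2,-0.15] 0.133 | 0.63 [-0.15,-0.1] 0.020 | 0.63 [-0.1,-0.06] 0.088 | 0.63 [-0.06,0] 0.099 | 0.63 [0,0.1] 0.090 | 
0.66 [-0.3,-0.2] 0.130 | 0.66 [-0.2,-0.15] 0.132 | 0.66 [-0.15,-0.1] 0.021 | 0.66 [-0.1,-0.06] 0.087 | 0.66 [-0.06,0] 0.143 | 0.66 [0,0.1] 0.068 | 
0.69 [-0.3,-0.2] 0.168 | 0.69 [-0.2,-0.15] 0.143 | 0.69 [-0.15,-0.1] 0.139 | 0.69 [-0.1,-0.06] 0.087 | 0.69 [-0.06,0] 0.141 | 0.69 [0,0.1] 0.068 | 
0.72 [-0.3,-0.2] 0.191 | 0.72 [-0.2,-0.15] 0.209 | 0.72 [-0.15,-0.1] 0.172 | 0.72 [-0.1,-0.06] 0.135 | 0.72 [-0.06,0] 0.140 | 0.72 [0,0.1] 0.069 | 
0.75 [-0.3,-0.2] 0.189 | 0.75 [-0.2,-0.15] 0.220 | 0.75 [-0.15,-0.1] 0.194 | 0.75 [-0.1,-0.06] 0.161 | 0.75 [-0.06,
[... 216 characters left out ...]
,-0.15] 0.218 | 0.81 [-0.15,-0.1] 0.216 | 0.81 [-0.1,-0.06] 0.158 | 0.81 [-0.06,0] 0.142 | 0.81 [0,0.1] 0.066 | 
0.84 [-0.3,-0.2] 0.212 | 0.84 [-0.2,-0.15] 0.210 | 0.84 [-0.15,-0.1] 0.210 | 0.84 [-0.1,-0.06] 0.145 | 0.84 [-0.06,0] 0.141 | 0.84 [0,0.1] 0.087 | 
0.87 [-0.3,-0.2] 0.195 | 0.87 [-0.2,-0.15] 0.193 | 0.87 [-0.15,-0.1] 0.163 | 0.87 [-0.1,-0.06] 0.090 | 0.87 [-0.06,0] 0.098 | 0.87 [0,0.1] 0.106 | 
0.90 [-0.3,-0.2] 0.141 | 0.90 [-0.2,-0.15] 0.154 | 0.90 [-0.15,-0.1] 0.007 | 0.90 [-0.1,-0.06] 0.007 | 0.90 [-0.06,0] 0.092 | 0.90 [0,0.1] 0.006 | 
flap x ext [0.661  0.663  0.8596 0.8639] ztop [0.1378 0.1392]
wall y [-0.0956 -0.0953 -0.0922 -0.0883]
leftwall y [0.2872 0.3398 0.341  0.3425]
```

```bash
python3 -m handwheel '[{"xyz":[0,0,-0.03],"rotation":[0,0,8.5]},{"xyz":[0,0,-0.03],"rotation":[0,0,8.5]},{"xyz":[0,0,-0.03],"rotation":[0,0,8.4]},{"xyz":[0,0,0],"rotation":[0,0,0]}]' -1 20
```

```text
t: 0.6
ee_pos: [0.228, -0.5018, 0.3233]
tool_rot: [3.138, -0.025, 0.002]
ft_force: [-0.7, -0.6, -0.5]
width: 0.0122
```

```bash
python3 -m handwheel '[{"xyz":[0.045,-0.042,0],"rotation":[0,0,0]},{"xyz":[0.045,-0.042,0],"rotation":[0,0,0]},{"xyz":[0.045,-0.042,0],"rotation":[0,0,0]},{"xyz":[0.045,-0.042,0],"rotation":[0,0,0]},{"xyz":[0.045,-0.042,0],"rotation":[0,0,0]},{"xyz":[0.045,-0.042,0],"rotation":[0,0,0]},{"xyz":[0.045,-0.042,0],"rotation":[0,0,0]},{"xyz":[0.045,-0.042,0],"rotation":[0,0,0]},{"xyz":[0.045,-0.042,0],"rotation":[0,0,0]},{"xyz":[0.045,-0.042,0],"rotation":[0,0,0]},{"xyz":[0,0,0],"rotation":[0,0,0]},{"xyz":[0,0,0],"rotation":[0,0,0]}]'
```

```text
t: 2.1
ee_pos: [0.6839, -0.088, 0.3194]
tool_rot: [-3.141, 0.024, 0.005]
ft_force: [0.4, -0.5, 0.4]
width: -0.0002
```

```bash
python3 -m handwheel '[{"xyz":[0,0,0.05],"rotation":[0,0,0]},{"xyz":[0,0,0.05],"rotation":[0,0,0]},{"xyz":[0,0,0.04],"rotation":[0,0,0]},{"xyz":[0,0,0],"rotation":[0,0,0]},{"xyz":[0,0,0],"rotation":[0,0,0]}]'
python3 - <<'E'
from h import *
for n in('top','side'): snap(n,n+'1')
print(ctrl.state()['ee_pos'])
a=cv2.imread('pics/top1.png')[50:250,200:400];b=cv2.imread('pics/side1.png')[60:260,110:310]
cv2.imwrite('pics/z1.png',np.hstack([cv2.resize(a,(400,400)),cv2.resize(b,(400,400))]))
E
```

```text
t: 2.72
ee_pos: [0.6849, -0.0894, 0.1834]
tool_rot: [3.141, -0.028, 0.003]
ft_force: [1.7, -0.6, 1.0]
width: 0.0001
[ 0.68586148 -0.08906938  0.18424514]
```

View pics/z1.png

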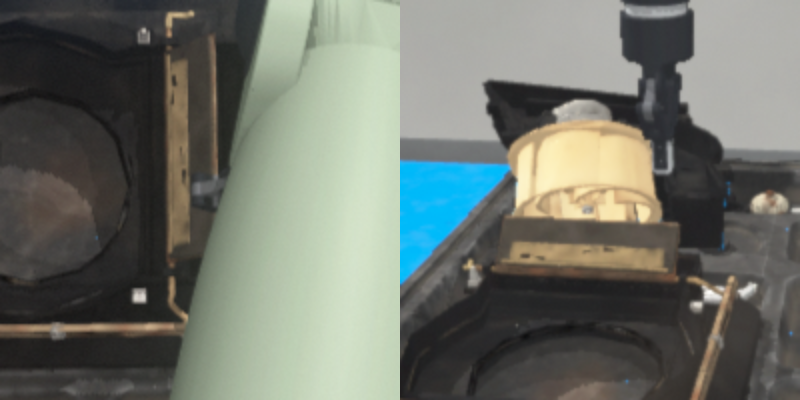

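Run:
```python
from h import *
np.set_printoptions(precision=3,suppress=True,linewidth=220)
for n,rs,cs in(('top',range(138,156,3),range(290,316,3)),('side',range(110,152,4),range(228,250,3))):
    d=dict(np.load(f'pics/{n}1.npz'));W=pts(d)
    for r in rs: print(n,r,[tuple(np.round(W[r,c],3)) for c in cs])
```

```text
top 138 [(np.float64(0.737), np.float64(-0.028), np.float64(0.111)), (np.float64(0.735), np.float64(-0.033), np.float64(0.118)), (np.float64(0.694), np.float64(-0.029), np.float64(0.275)), (np.float64(0.693), np.float64(-0.034), np.float64(0.278)), (np.float64(0.693), np.float64(-0.038), np.float64(0.278)), (np.float64(0.695), np.float64(-0.043), np.float64(0.269)), (np.float64(0.694), np.float64(-0.048), np.float64(0.273)), (np.float64(0.689), np.float64(-0.051), np.float64(0.291)), (np.float64(0.598), np.float64(-0.023), np.float64(0.644))]
top 141 [(np.float64(0.731), np.float64(-0.027), np.float64(0.111)), (np.float64(0.729), np.float64(-0.033), np.float64(0.117)), (np.float64(0.689), np.float64(-0.029), np.float64(0.276)), (np.float64(0.689), np.float64(-0.034), np.float64(0.277)), (np.float64(0.688), np.float64(-0.038), np.float64(0.28)), (np.float64(0.687), np.float64(-0.042), np.float64(0.285)), (np.float64(0.686), np.float64(-0.046), np.float64(0.287)), (np.float64(0.685), np.float64(-0.05), np.float64(0.291)), (np.float64(0.595), np.float64(-0.022), np.float64(0.649))]
top 
[... 6841 characters left out ...]
float64(-0.079), np.float64(0.186)), (np.float64(0.68), np.float64(-0.083), np.float64(0.185)), (np.float64(0.705), np.float64(-0.238), np.float64(0.126)), (np.float64(0.717), np.float64(-0.341), np.float64(0.087))]
side 150 [(np.float64(0.729), np.float64(-0.142), np.float64(0.151)), (np.float64(0.726), np.float64(-0.159), np.float64(0.145)), (np.float64(0.721), np.float64(-0.172), np.float64(0.14)), (np.float64(0.736), np.float64(-0.273), np.float64(0.1)), (np.float64(0.726), np.float64(-0.261), np.float64(0.105)), (np.float64(0.706), np.float64(-0.204), np.float64(0.128)), (np.float64(0.7), np.float64(-0.211), np.float64(0.125)), (np.float64(0.712), np.float64(-0.315), np.float64(0.085))]
```

The closed finger sits at y ≈ -0.089 with its left face at -0.075. The flap edge is at -0.057, and the knuckles stay above z 0.18, so there is room to descend.

```bash
python3 -m handwheel '[{"xyz":[-0.003,0,0.03],"rotation":[0,0,0]},{"xyz":[0,0,0.025],"rotation":[0,0,0]},{"xyz":[0,0,0.01],"rotation":[0,0,0]},{"xyz":[0,0,0],"rotation":[0,0,0]},{"xyz":[0,0,0],"rotation":[0,0,0]}]'
python3 -m handwheel '[{"xyz":[0,-0.006,0],"rotation":[0,0,0]},{"xyz":[0,-0.006,0],"rotation":[0,0,0]},{"xyz":[0,-0.006,0],"rotation":[0,0,0]},{"xyz":[0,-0.006,0],"rotation":[0,0,0]},{"xyz":[0,-0.004,0],"rotation":[0,0,0]},{"xyz":[0,0,0],"rotation":[0,0,0]},{"xyz":[0,0,0],"rotation":[0,0,0]}]'
cat > look.py <<'E'
import sys
from h import *
k=sys.argv[1]
for n in('top','side'): snap(n,n+k)
a=cv2.imread(f'pics/top{k}.png')[50:250,200:400];b=cv2.imread(f'pics/side{k}.png')[80:280,110:310]
cv2.imwrite(f'pics/z{k}.png',np.hstack([cv2.resize(a,(400,400)),cv2.resize(b,(400,400))]))
V=pts(dict(np.load(f'pics/side{k}.npz')))
# flap points seen from the side camera, upper face, x .74-.85
P=V.reshape(-1,3);P=P[np.isfinite(P).all(1)]
P=P[(P[:,0]>.74)&(P[:,0]<.85)&(P[:,1]>-.065)&(P[:,1]<.02)&(P[:,2]>.096)&(P[:,2]<.16)]
P[:,1]+=.018*(P[:,0]-.69)
f=np.polyfit(P[:,2],P[:,1],1);f=np.polyfit(*(lambda m:(P[m,2],P[m,1]))(abs(np.polyval(f,P[:,2])-P[:,1])<.005),1)
print('n',len(P),'theta~',np.arctan2(1,-f[0]),'ztop',np.percentile(P[:,2],99),'y@.087',np.polyval(f,.087))
s=ctrl.state();print(s['t'],s['ee_pos'],s['ft_force'])
E
python3 look.py 2
```

```text
t: 3.45
ee_pos: [0.6827, -0.0884, 0.1179]
tool_rot: [3.141, -0.026, 0.004]
ft_force: [-0.2, 0.0, -0.4]
width: 0.0002
t: 4.32
ee_pos: [0.6818, -0.0597, 0.1159]
tool_rot: [-3.141, 0.026, 0.001]
ft_force: [0.8, -0.3, 0.5]
width: 0.0001
n 1273 theta~ 1.0308860430413807 ztop 0.1455534766833789 y@.087 -0.0045351686044843645
4.425 [ 0.68169621 -0.05972317  0.11579138] [-0.56827114 -0.45599745  0.10471867]
```

View pics/z2.png

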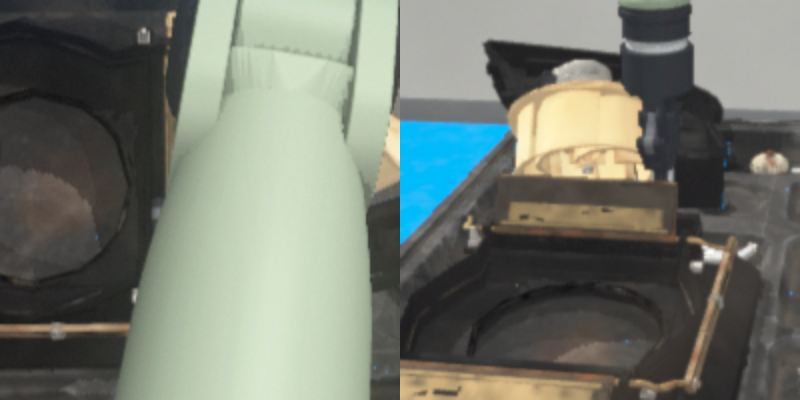

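```bash
python3 -m handwheel '[{"xyz":[0,-0.005,0],"rotation":[0,0,0]},{"xyz":[0,-0.005,0],"rotation":[0,0,0]},{"xyz":[0,-0.005,0],"rotation":[0,0,0]},{"xyz":[0,-0.005,0],"rotation":[0,0,0]},{"xyz":[0,-0.005,0],"rotation":[0,0,0]},{"xyz":[0,0,0],"rotation":[0,0,0]},{"xyz":[0,0,0],"rotation":[0,0,0]}]'
python3 look.py 3
```

```text
t: 5.3
ee_pos: [0.6822, -0.0347, 0.116]
tool_rot: [-3.141, 0.025, 0.001]
ft_force: [-0.8, 1.0, -0.2]
width: 0.0002
n 1227 theta~ 1.4623340409349752 ztop 0.15170398375611513 y@.087 -0.00680863607656911
5.4 [ 0.68224119 -0.03497081  0.11601837] [-3.02413039e-04  6.30940734e-02  5.64185452e-01]
```

View pics/z3.png

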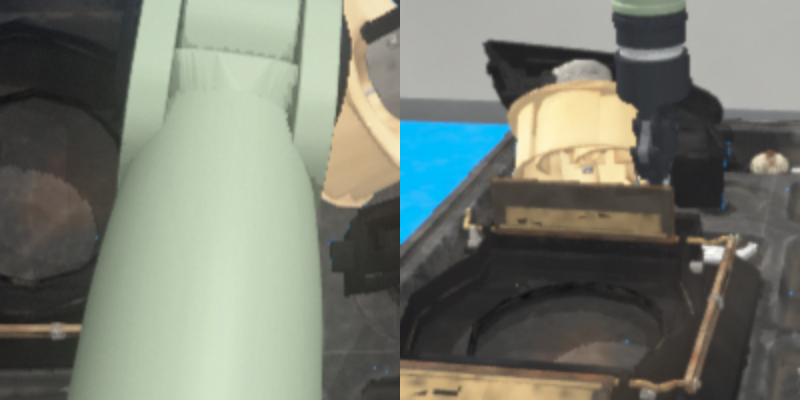

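```bash
python3 -m handwheel '[{"xyz":[0,-0.0015,0],"rotation":[0,0,0]},{"xyz":[0,-0.0015,0],"rotation":[0,0,0]},{"xyz":[0,-0.0015,0],"rotation":[0,0,0]},{"xyz":[0,-0.0015,0],"rotation":[0,0,0]},{"xyz":[0,0,0],"rotation":[0,0,0]},{"xyz":[0,0,0],"rotation":[0,0,0]}]'
python3 look.py 4
python3 -m handwheel '[{"xyz":[0,-0.001,0],"rotation":[0,0,0]},{"xyz":[0,-0.001,0],"rotation":[0,0,0]},{"xyz":[0,0,0],"rotation":[0,0,0]},{"xyz":[0,0,0],"rotation":[0,0,0]}]'
python3 look.py 5
```

```text
t: 6.15
ee_pos: [0.6826, -0.0289, 0.1164]
tool_rot: [-3.141, 0.026, -0.0]
ft_force: [0.0, -0.8, 0.2]
width: 0.0001
n 1197 theta~ 1.5345518702954035 ztop 0.15163783008893708 y@.087 -0.006681979938382849
6.25 [ 0.68262828 -0.02896268  0.11637368] [-0.50376891  0.99605342 -0.13399762]
t: 6.75
ee_pos: [0.6826, -0.0272, 0.1163]
tool_rot: [3.141, -0.026, 0.0]
ft_force: [0.9, -0.4, -0.3]
width: 0.0001
n 1180 theta~ 1.5731796804837386 ztop 0.15160705715933828 y@.087 -0.00690312002321896
6.85 [ 0.68265781 -0.02719854  0.11628068] [ 0.71995705 -2.25084763  0.30754113]
```

```bash
for i in 6 7 8; do python3 -m handwheel '[{"xyz":[0,-0.001,0],"rotation":[0,0,0]},{"xyz":[0,0,0],"rotation":[0,0,0]},{"xyz":[0,0,0],"rotation":[0,0,0]}]' | grep -E "ee|ft"
python3 look.py $i; done
```

```text
ee_pos: [0.6826, -0.026, 0.1163]
ft_force: [1.2, -1.3, -0.6]
n 1156 theta~ 1.6057898352174138 ztop 0.1508795386263231 y@.087 -0.006983794355768579
7.325 [ 0.6825555  -0.02603695  0.11628053] [ 0.33395648 -1.79448554 -1.32389595]
ee_pos: [0.6825, -0.025, 0.1162]
ft_force: [-0.3, -0.6, -1.1]
n 1141 theta~ 1.631223257329623 ztop 0.15126721306530808 y@.087 -0.007140774112539596
7.8 [ 0.68255771 -0.02504558  0.1162656 ] [ 0.14528291 -1.2807973  -0.07147153]
ee_pos: [0.6826, -0.024, 0.1163]
ft_force: [-0.9, -1.2, -0.6]
n 1124 theta~ 1.6517950528268983 ztop 0.15038720392399832 y@.087 -0.006971047259120754
8.275 [ 0.68255122 -0.02406386  0.11625782] [ 0.76535527 -1.32140038 -1.02740805]
```

```bash
for i in 9 10 11; do python3 -m handwheel '[{"xyz":[0,-0.001,0],"rotation":[0,0,0]},{"xyz":[0,0,0],"rotation":[0,0,0]},{"xyz":[0,0,0],"rotation":[0,0,0]}]' | grep -E "ee|ft"
python3 look.py $i; done
```

```text
ee_pos: [0.6826, -0.0231, 0.1163]
ft_force: [-0.5, -1.2, -0.2]
n 1108 theta~ 1.6800503000366012 ztop 0.15076700140532923 y@.087 -0.007186946510631131
8.75 [ 0.68259765 -0.02307202  0.11626921] [-0.15107593 -1.01743521  0.15175603]
ee_pos: [0.6827, -0.0223, 0.1163]
ft_force: [-0.5, -3.1, -1.1]
n 1100 theta~ 1.690515439599939 ztop 0.1499029614454438 y@.087 -0.006988905041175043
9.225 [ 0.68262354 -0.02236439  0.11626326] [ 0.04080696 -2.35734012 -0.74227543]
ee_pos: [0.6826, -0.0222, 0.1163]
ft_force: [-0.0, -5.3, -1.4]
n 1094 theta~ 1.6852638663453348 ztop 0.15011831619713709 y@.087 -0.006845497281231726
9.7 [ 0.68260882 -0.0222283   0.11626333] [ 0.6118515  -4.98435657 -1.51923446]
```

The angle has levelled off and the push has risen to about 5 N, so the flap is at its open stop. Next I back off, go over it and come down on its left side.

```bash
python3 -m handwheel '[{"xyz":[0,0.008,0],"rotation":[0,0,0]},{"xyz":[0,0.012,0],"rotation":[0,0,0]},{"xyz":[0,0,-0.03],"rotation":[0,0,0]},{"xyz":[0,0,-0.045],"rotation":[0,0,0]},{"xyz":[0,0,0],"rotation":[0,0,0]},{"xyz":[0,-0.03,0],"rotation":[0,0,0]},{"xyz":[0,-0.045,0],"rotation":[0,0,0]},{"xyz":[0,-0.008,0],"rotation":[0,0,0]},{"xyz":[0,0,0],"rotation":[0,0,0]},{"xyz":[0,0,0],"rotation":[0,0,0]}]'
python3 look.py 12
```

```text
t: 10.95
ee_pos: [0.6837, 0.0407, 0.191]
tool_rot: [3.141, -0.028, -0.001]
ft_force: [0.8, 0.8, -0.0]
width: -0.0001
n 1093 theta~ 1.6917615075799566 ztop 0.15003893486547948 y@.087 -0.006983330685754949
11.05 [0.68375075 0.04058639 0.1911468 ] [-0.28441177 -0.14673883 -0.23528094]
```

View pics/z12.png

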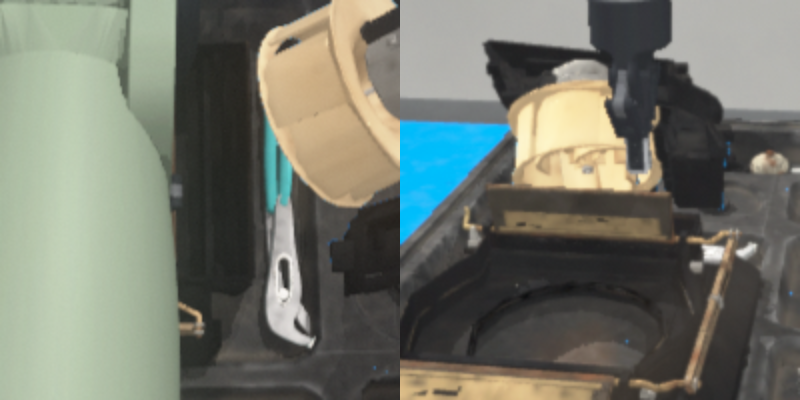

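```bash
python3 -m handwheel '[{"xyz":[0,0,0.03],"rotation":[0,0,0]},{"xyz":[0,0,0.03],"rotation":[0,0,0]},{"xyz":[0,0,0.01],"rotation":[0,0,0]},{"xyz":[0,0,0],"rotation":[0,0,0]},{"xyz":[0,0.01,0],"rotation":[0,0,0]},{"xyz":[0,0.01,0],"rotation":[0,0,0]},{"xyz":[0,0.006,0],"rotation":[0,0,0]},{"xyz":[0,0.006,0],"rotation":[0,0,0]},{"xyz":[0,0.006,0],"rotation":[0,0,0]},{"xyz":[0,0.006,0],"rotation":[0,0,0]},{"xyz":[0,0,0],"rotation":[0,0,0]},{"xyz":[0,0,0],"rotation":[0,0,0]}]'
python3 look.py 13
```

```text
t: 12.55
ee_pos: [0.6828, -0.0023, 0.121]
tool_rot: [3.141, -0.026, -0.001]
ft_force: [-0.1, 0.8, -0.0]
width: 0.0002
n 1234 theta~ 1.4567353073697293 ztop 0.15131503496468618 y@.087 -0.00662699511703157
12.65 [ 0.68280218 -0.00212871  0.12105165] [-0.27124177 -0.24542451  0.72365687]
```

View pics/z13.png

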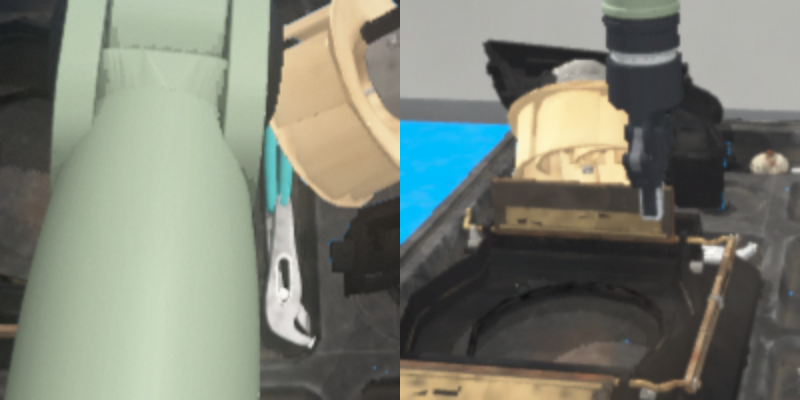

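```bash
python3 -m handwheel '[{"xyz":[0,0.004,0],"rotation":[0,0,0]},{"xyz":[0,0.004,0],"rotation":[0,0,0]},{"xyz":[0,0.004,0],"rotation":[0,0,0]},{"xyz":[0,0.004,0],"rotation":[0,0,0]},{"xyz":[0,0.004,0],"rotation":[0,0,0]},{"xyz":[0,0.003,0.0005],"rotation":[0,0,0]},{"xyz":[0,0.003,0.0005],"rotation":[0,0,0]},{"xyz":[0,0.003,0.0005],"rotation":[0,0,0]},{"xyz":[0,0.003,0.0005],"rotation":[0,0,0]},{"xyz":[0,0,0],"rotation":[0,0,0]},{"xyz":[0,0,0],"rotation":[0,0,0]}]'
python3 look.py 14
```

```text
t: 14.02
ee_pos: [0.6824, -0.0346, 0.1193]
tool_rot: [3.141, -0.026, -0.0]
ft_force: [-0.5, 0.7, -0.2]
width: -0.0001
n 1206 theta~ 0.7869670448739693 ztop 0.13746887282483103 y@.087 -0.002069216205993943
14.125 [ 0.68249422 -0.03440087  0.11931344] [-0.60253163  0.02082351  0.49663939]
```

View pics/z14.png

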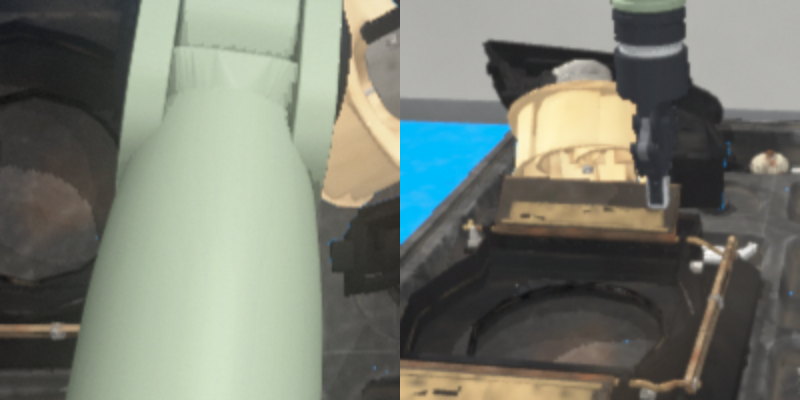

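```bash
python3 -m handwheel '[{"xyz":[0,0.003,0.0018],"rotation":[0,0,0]},{"xyz":[0,0.003,0.0018],"rotation":[0,0,0]},{"xyz":[0,0.003,0.0018],"rotation":[0,0,0]},{"xyz":[0,0.003,0.0018],"rotation":[0,0,0]},{"xyz":[0,0.002,0.0022],"rotation":[0,0,0]},{"xyz":[0,0.002,0.0022],"rotation":[0,0,0]},{"xyz":[0,0.002,0.0022],"rotation":[0,0,0]},{"xyz":[0,0.002,0.0022],"rotation":[0,0,0]},{"xyz":[0,0,0],"rotation":[0,0,0]},{"xyz":[0,0,0],"rotation":[0,0,0]}]'
sed -i 's/>.096)/>.08)/;s/-.065)/-.085)/;s/^f=np.*/t=np.argsort(P[:,2])/;s/^print(.n.*/G=P[(P[:,2]>.086)];f=np.polyfit(G[:,1],G[:,2],1);f=np.polyfit(*(lambda m:(G[m,1],G[m,2]))(abs(np.polyval(f,G[:,1])-G[:,2])<.005),1);print(len(G),"theta~",np.arctan(-f[0]),"ztop",np.percentile(G[:,2],99),"z at h-.04",np.polyval(f,-.059))/' look.py
python3 look.py 15
```

```text
t: 15.38
ee_pos: [0.682, -0.0544, 0.1032]
tool_rot: [3.141, -0.026, -0.0]
ft_force: [0.3, 0.7, 0.2]
width: -0.0003
1013 theta~ 0.2585128595192655 ztop 0.1097799872900515 z at h-.04 0.1069223613481899
15.475 [ 0.68209905 -0.0542477   0.10328254] [-0.14993677 -0.28293538 -0.65758699]
```

View pics/z15.png

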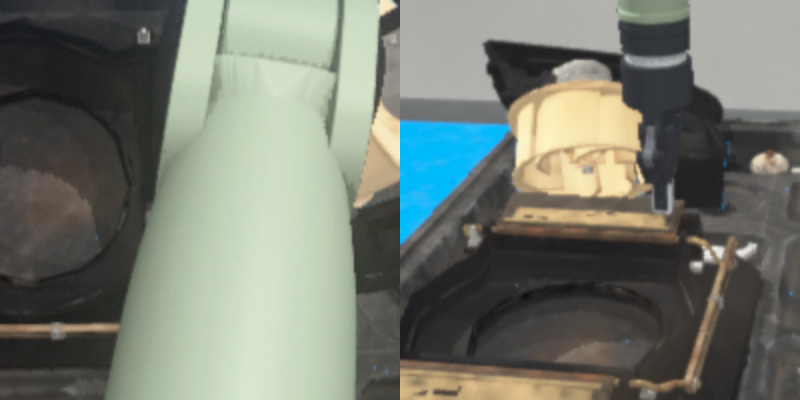

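```bash
python3 -m handwheel '[{"xyz":[0,0.001,0.0018],"rotation":[0,0,0]},{"xyz":[0,0.001,0.0018],"rotation":[0,0,0]},{"xyz":[0,0.001,0.0018],"rotation":[0,0,0]},{"xyz":[0,0,0.0018],"rotation":[0,0,0]},{"xyz":[0,0,0.0018],"rotation":[0,0,0]},{"xyz":[0,0,0.001],"rotation":[0,0,0]},{"xyz":[0,0,0],"rotation":[0,0,0]},{"xyz":[0,0,0],"rotation":[0,0,0]}]'
python3 look.py 16
python3 -m handwheel '[{"xyz":[0,0,0.001],"rotation":[0,0,0]},{"xyz":[0,0,0],"rotation":[0,0,0]},{"xyz":[0,0,0],"rotation":[0,0,0]}]'
python3 look.py 17
```

```text
t: 16.48
ee_pos: [0.6819, -0.057, 0.0931]
tool_rot: [-3.141, 0.026, 0.001]
ft_force: [0.1, -0.2, 0.5]
width: 0.0003
788 theta~ 0.060115617679936624 ztop 0.09938806977614398 z at h-.04 0.097152897840533
16.575 [ 0.6820007  -0.05701801  0.09319067] [0.0033961  0.35395101 0.21183222]
t: 16.95
ee_pos: [0.6821, -0.0571, 0.0926]
tool_rot: [-3.141, 0.026, -0.0]
ft_force: [-1.8, -0.1, 3.6]
width: 0.0
786 theta~ 0.04669767458560421 ztop 0.09913638066765833 z at h-.04 0.0966480617395517
17.05 [ 0.68212618 -0.05711458  0.09255134] [-2.20798158  0.50014441  4.04964315]
```

```bash
python3 -m handwheel '[{"xyz":[0,0,0.001],"rotation":[0,0,0]},{"xyz":[0,0,0],"rotation":[0,0,0]},{"xyz":[0,0,0],"rotation":[0,0,0]}]'
python3 look.py 18
```

```text
t: 17.42
ee_pos: [0.6821, -0.0571, 0.0925]
tool_rot: [3.141, -0.026, 0.001]
ft_force: [-3.6, 0.2, 9.3]
width: 0.0001
790 theta~ 0.05295848934200351 ztop 0.09945837147338672 z at h-.04 0.09682655703627421
17.525 [ 0.68214529 -0.05706455  0.09249592] [-3.37781367  0.52359853  9.88144483]
```

It's seated: the force rose to 9 N with no further movement. I'll lift off and check.

```bash
python3 -m handwheel '[{"xyz":[0,0,-0.004],"rotation":[0,0,0]},{"xyz":[0,0,-0.02],"rotation":[0,0,0]},{"xyz":[0,0,-0.05],"rotation":[0,0,0]},{"xyz":[0,0,-0.06],"rotation":[0,0,0]},{"xyz":[0,0,-0.06],"rotation":[0,0,0]},{"xyz":[-0.05,0,0],"rotation":[0,0,0]},{"xyz":[-0.06,0,0],"rotation":[0,0,0]},{"xyz":[-0.06,0,0],"rotation":[0,0,0]},{"xyz":[-0.06,0,0],"rotation":[0,0,0]},{"xyz":[-0.05,0,0],"rotation":[0,0,0]},{"xyz":[0,0,0],"rotation":[0,0,0]},{"xyz":[0,0,0],"rotation":[0,0,0]}]'
python3 look.py 19
python3 - <<'E'
from h import *
np.set_printoptions(precision=4,suppress=True)
for n,rs,cs in(('top',slice(70,176),slice(278,318)),('side',slice(172,200),slice(160,250))):
    A=pts(dict(np.load(f'pics/{n}19.npz')));P=A.reshape(-1,3);P=P[np.isfinite(P).all(1)]
    P=P[(P[:,0]>.67)&(P[:,0]<.85)&(P[:,1]>-.075)&(P[:,1]<-.027)&(P[:,2]>.08)&(P[:,2]<.11)]
    c=P.mean(0);nn=np.linalg.svd(P-c,full_matrices=False)[2][2];nn*=np.sign(nn[2]);print(n,len(P),c,'theta',np.arctan2(nn[1],nn[2]))
a=cv2.imread('pics/top0.png');b=cv2.imread('pics/top19.png')
# case shift: template match of left part
t=a[60:190,95:270];r=cv2.matchTemplate(b,t,cv2.TM_CCOEFF_NORMED);print('left part match (expect 95,60)',cv2.minMaxLoc(r)[1:4:2],cv2.phaseCorrelate(np.float32(cv2.cvtColor(a,6)[60:190,95:270]),np.float32(cv2.cvtColor(b,6)[60:190,95:270])))
cv2.imwrite('pics/e.png',np.hstack([cv2.resize(b,(400,300)),cv2.resize(cv2.imread('pics/side19.png'),(400,300))]))
E
```

```text
t: 19.02
ee_pos: [0.4031, -0.0528, 0.2857]
tool_rot: [3.141, -0.026, 0.003]
ft_force: [0.3, 0.3, -0.2]
width: 0.0001
778 theta~ 0.05172605051349653 ztop 0.0993087219152398 z at h-.04 0.09674155279505446
19.125 [ 0.40346912 -0.0527901   0.28538728] [-0.22409369  0.12994177  0.1163737 ]
top 2435 [ 0.7587 -0.051   0.0963] theta -0.04034338045961948
side 681 [ 0.7591 -0.0513  0.0967] theta -0.04285064464207894
left part match (expect 95,60) (0.9984741806983948, (95, 60)) ((0.006155895172582859, 0.4946825605524765), 0.9996550968939385)
```

View pics/e.png

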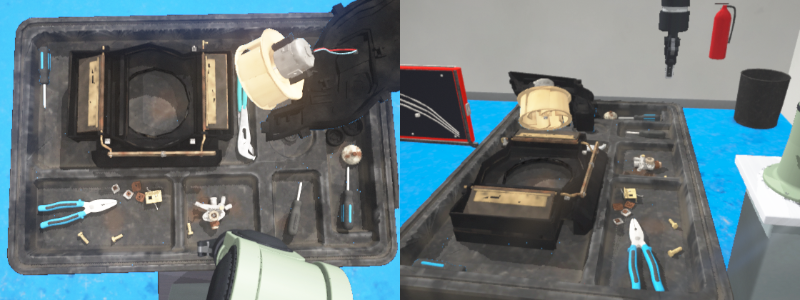

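Run:
```python
from h import *
for n in('top','side'):
    A=pts(dict(np.load(f'pics/{n}19.npz')));P=A.reshape(-1,3);P=P[np.isfinite(P).all(1)];P=P[(P[:,0]>.69)&(P[:,0]<.85)&(P[:,2]>.07)&(P[:,2]<.12)]
    print(n,[(round(y,3),round(float(np.median(P[(abs(P[:,1]-y)<.0025),2])),4)) for y in np.arange(-.095,-.01,.005)])
```

```text
top [(np.float64(-0.095), 0.084), (np.float64(-0.09), 0.0781), (np.float64(-0.085), nan), (np.float64(-0.08), 0.094), (np.float64(-0.075), 0.0955), (np.float64(-0.07), 0.096), (np.float64(-0.065), 0.0956), (np.float64(-0.06), 0.0958), (np.float64(-0.055), 0.0956), (np.float64(-0.05), 0.0962), (np.float64(-0.045), 0.0965), (np.float64(-0.04), 0.097), (np.float64(-0.035), 0.0969), (np.float64(-0.03), 0.0973), (np.float64(-0.025), 0.0964), (np.float64(-0.02), 0.0934), (np.float64(-0.015), 0.0924)]
side [(np.float64(-0.095), nan), (np.float64(-0.09), nan), (np.float64(-0.085), nan), (np.float64(-0.08), 0.095), (np.float64(-0.075), 0.0961), (np.float64(-0.07), 0.096), (np.float64(-0.065), 0.0963), (np.float64(-0.06), 0.0962), (np.float64(-0.055), 0.0963), (np.float64(-0.05), 0.0965), (np.float64(-0.045), 0.0973), (np.float64(-0.04), 0.0975), (np.float64(-0.035), 0.0974), (np.float64(-0.03), 0.0979), (np.float64(-0.025), 0.0973), (np.float64(-0.02), 0.095), (np.float64(-0.015), 0.0909)]
  return _methods._mean(a, axis=axis, dtype=dtype,
  ret = ret.dtype.type(ret / rcount)
```

The flap lies level in both views, if anything slightly lower at the edge, so it is seated.

```bash
python3 -c "
from plant import ctrl
print(ctrl.finish_job())"
```

```text
the job is handed in; nothing more can be done
None
```

I pushed the flap over to its open stop with the closed fingertips, then back down until it was fully shut, and handed the job in at about 19 s. The hand-in gives no verdict.

- **Open stop:** the measured angle levelled off at about 1.69 rad and the push rose to about 5 N, which is what resting against the stop should look like. The camera's angles run a little low, so I take this as about 1.74 rad.
- **Shut:** the last press rose from about 4 N to 9 N with no further movement, so the flap is on its seat. After I lifted off, both cameras showed it level.
- **Checks that disagreed:** my first line fit gave +0.05 rad and the plane fits gave -0.04 rad. Both fall inside the 0.06 limit, and height profiles across the flap agreed with the plane fits, with no sign of a raised edge.
- **Surroundings:** image matching puts the case within about 1 mm of where it started. The pliers, tap and bracket look unmoved in the last pictures, though I didn't measure them. The arm ended well clear of everything.

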